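# Right the toppled brush box and slide it home against the batten

### The job

The open wooden brush box has fallen over on the craft table. Tip it up so that it stands on its bottom again, then gently slide it back until its back wall (the one now uppermost) stands square and flush against the black batten, without ramming it. Leave the paint bottles, mug, wood slices and brush where they are.

Things in the scene. Friction and masses are not known exactly. Their poses are not given: they have to be found in the camera images.
- brush_box: the toppled brush box: open-topped plywood box, outside 88 mm deep (own x), 100 mm wide (own y), 125 mm tall (own z), walls and bottom 8 mm, empty, 0.3 to 0.54 kg. Origin: centre of the bottom's outer face; z points out through the mouth; +x is its back wall. At the start it lies on its front (-x) wall: z level, away from the batten (its yaw 0.25 rad or less off), so the mouth looks to the robot's right (-y); +x up. Upright: z up, origin at table height
- back_rim (a point): middle of the inner edge of the box's back wall at the mouth (box frame x = 36, y = 0, z = 125 mm). At the start the back wall is uppermost: this edge is 80 mm above the table, its outer face 88 mm; the mouth (72 mm high, 84 mm wide inside) is open
- front_foot (a point): middle of the box's edge between bottom and front wall (box frame x = -44, y = 0, z = 0 mm), on the table at the start. Lifted at the back rim, the box tips over this edge without sliding much, passes its balance point at about 50 to 60 degrees and then falls onto its bottom by itself
- back_foot (a point): point on the outer face of the box's back wall, midway across, 20 mm above its bottom (box frame x = 44, y = 0, z = 20 mm). The standing box slides at a friction force of some 2 to 5 N when pushed low down (below about 40 mm); pushed high up it tends to tip over instead
- batten: black strip bolted to the table to the left (+y) of the box, its length running roughly away from the robot, 340 mm long (own y), 30 mm deep (own x), 40 mm high. It cannot move. Origin: centre of its underside; -x points towards the box, +x away from it
- batten_face (a point): middle of the batten's face that looks towards the box (15 mm from its centre line, 20 mm above the table). At the start there is a gap of about 104 to 132 mm between this face and the bottom of the lying box
- paint_a: bystander: paint bottle, 48 mm across, 135 mm tall, standing; origin at the centre of its underside
- paint_b: bystander: paint bottle, 48 mm across, 125 mm tall, standing; origin at the centre of its underside
- slice_a: bystander: branch slice (wooden disc with bark), 94 mm across, 22 mm thick, lying flat; origin at the centre of its underside
- slice_b: bystander: branch slice, 76 mm across, 20 mm thick, lying flat; origin at the centre of its underside
- water_mug: bystander: mug 80 mm across, 90 mm tall, handle at its +y, standing; origin at the centre of its underside
- brush: bystander: flat paint brush 190 mm long lying along its own x axis; origin under its middle
Mind the look-alikes: they are no part of the job. What is shaped like the brush_box but blue, orange or pink is not meant.

How it is judged:
At the end, for the whole second after the job is handed in: The box stands on its bottom on the table (within 0.06 rad of upright), its back wall within 3 mm of the batten's face and square to it within 0.05 rad, the middle of the box at most 120 mm along the batten from the batten's middle, at rest and released (angle between brush_box's own z axis and vertical below 0.06 rad and height (world z) of brush_box below 0.005 m and x of back_foot in the frame of batten_face between -0.003 and 0.004 m and angle between the x axis of brush_box and the x axis of batten, either way round below 0.05 rad and y of back_foot in the frame of batten_face between -0.12 and 0.12 m and linear speed of brush_box below 0.01 m/s); the robot touches nothing.
It fails at once if a paint bottle is shifted by more than 20 mm or knocked over (distance of any of paint_a, paint_b from where it was at the start of the episode above 0.02 m or angle between any of paint_a, paint_b's own z axis and vertical above 0.4 rad).
It fails at once if a wood slice is shifted by more than 20 mm or knocked over (distance of any of slice_a, slice_b from where it was at the start of the episode above 0.02 m or angle between any of slice_a, slice_b's own z axis and vertical above 0.4 rad).
It fails at once if the mug is shifted by more than 20 mm or knocked over (distance of water_mug from where it was at the start of the episode above 0.02 m or angle between water_mug's own z axis and vertical above 0.4 rad).
It fails at once if the brush is shifted by more than 20 mm or knocked over (distance of brush from where it was at the start of the episode above 0.02 m or angle between brush's own z axis and vertical above 0.4 rad).
It fails at once if the box is rammed against the batten (over 30 N) (contact force between brush_box and batten above 30 N).
It also fails if it takes over 58 s, if anything falls off the work surface, if the arm or the gripper's body presses on something with over 40 N, if the wrist force passes 120 N, or if a joint passes its speed limit or range.

### The arm

A 6-joint arm with a two-finger parallel gripper is mounted at the origin on the work surface. World frame = base frame: x ahead of the robot, y to its left, z up, the work surface at z = 0. Lengths are in m, angles in rad, forces in N, time in s.
With the tool pointing down it reaches from about 0.25 to 0.725 m from the base axis. Payload 4 kg.
Tool frame: the origin (TCP) lies at the very end of the fingers, on their centre line; the grasp point (between the pads) lies 19 mm behind it; z points along the fingers, y is the line along which they close (so a half turn about z gives the same grasp; the last joint's range is limited). The gripper opens to 85 mm and grips with 20 to 120 N. Pads are 22 mm wide; open, the fingers measure 114 mm over their backs; the gripper's body (76 mm by 85 mm) begins 54 mm behind the grasp point. The pads swing forward as they close: fully open they stand 13 mm farther back than shut.
Start: joints at [1.326, 0.241, 0.005, 1.335, 0, 1.571], TCP at [0.121, 0.485, 0.231] pointing down, gripper open.
Joint ranges: [-2.72, 2.72], [-1.05, 1.87], [-1.09, 1.28], [-1.99, 2.15], [-1.42, 1.44], [-3.14, 3.14]. Speed limits (rad/s): [2.79, 2.79, 3.14, 3.14, 3.14, 3.14].

### API

Orientations are given as a unit quaternion [x, y, z, w].
In Python, from workcell import bot, vision, workorder gives the robot as it stands.
- The arm moves only by the shell command python3 -m creep 'ROWS' [OPENING]. ROWS is JSON, a list of rows, each a list of 2 entries, a list of its own where there are three numbers: the shift along the tool's x, y, z in mm, then the turn, a rotation vector about the tool's x, y, z in rad. In form: [[[dx, dy, dz], [wx, wy, wz]], ...]. A call has 1 to 12 rows; each row shifts and turns the commanded pose from where the row before left it, along the tool's axes as they then stand; what a row does not reach is not made up. A row lasts 1/8 s, in which the tool goes at most 62.5 mm and 10.7 degrees, less where a joint would pass 70% of its speed; a pose out of reach is approached as far as the arm can. A call is refused whole if a number of a shift passes 62.5 or a number of a turn 0.188, either way. A call with a gripper value outside its range is refused whole. OPENING is the finger opening in mm, from 0 to 85.4, set as the call begins (- or left out, the last holds). The fingers move at their own pace and stop on an object; the grip force is fixed at half the most. Time passes only in rows, so rows that do not move let the fingers close. It gives the time, the measured TCP pose, the force, the opening and the grip force at its end, in the units of the state.
- bot.get_obs(): the state, without advancing time (a new reading comes with each control period).
- vision.camera(name): name is "scene" or "top" or "wrist"; returns a dict with "image" (400x640x3 uint8, blue, green, red), "z_map" (400x640 float32, m along the optical axis (not along the pixel's ray), 0 where there is no reading), "K" (3x3 intrinsics, pixels), "rvec" (rotation vector, rad) and "tvec" (3), from world to camera coordinates, as OpenCV has them; the wrist camera has in their place "tool_from_camera" (4x4, takes a point from camera to tool coordinates, whose origin is the TCP and whose axes are the flange's). Camera axes: x right, y down, z forward; pixel columns grow to the right and rows downward; lengths in m; the calibration is good to about 2 mm. A picture is of the moment at which its call begins: read the wrist's pose just before it.
- workorder.job_done(): hands the job in; it is judged then, once.
Trained networks look in a picture, given as the dict that the camera call returned (one of the last four; its "shot" number tells which), for a name from the list of things; names that differ only in an ending like _2 or _b are one class to them, and where a whole thing is asked for, a point or a joint stands for the part that bears it (a point fixed in the world has none). Each returns a list of dicts, best first, with "score" (0 to 1); they miss things now and then, are a little off and sometimes report something else, mostly with a low value. They report only what shows in the picture. A call takes as long as a camera call. They do not tell look-alikes from the thing itself.
- vision.spot_in(picture, query): "position" ([column, row] in pixels, amid what is visible of it).
- vision.place_of(picture, query): "position" ([column, row] in pixels: a listed point, or the origin of a listed thing).
The state is a dict: "clock": time; "joint_pos": joint angles; "joint_vel": joint speeds; "tau": joint torques, N m; "eef_pos": TCP position; "tool_rot": TCP orientation; "ft_force": force on the tool from outside, world axes, zero at the start; "ft_torque": the same for the moment, N m; "grip_width": finger opening in m; "grasp_force": force on a finger pad.
Only numpy, scipy, OpenCV 4.12 (cv2) and the standard library are available. Lean on these libraries where they do the work, as an engineer would, in place of code of your own. Each camera call takes 0.05 s, during which the arm holds its last target. There are 200 camera calls.

## Working session

There is one attempt and no reset: what is moved stays moved. The work goes in short steps, Python scripts to look and compute and a shell command to move; the robot and the scene stay as the last step left them, time stands still between calls to the robot, and variables do not carry over. Pictures are saved under pics/ and viewed, at most 10 in all, crops included, and the job is handed in when it is done.

```bash
mkdir -p pics; cat > h.py <<'E'
import numpy as np, cv2
from workcell import bot, vision, workorder
from scipy.spatial.transform import Rotation as R
def world(p,uv=None):
    """world points of all pixels (HxWx3)"""
    z=p["z_map"]; h,w=z.shape; u,v=np.meshgrid(np.arange(w),np.arange(h)); K=p["K"]
    c=np.stack([(u-K[0,2])/K[0,0]*z,(v-K[1,2])/K[1,1]*z,z],-1)
    if "rvec" in p:
        Rm=cv2.Rodrigues(np.array(p["rvec"],float))[0]; return (c-np.array(p["tvec"]).ravel())@Rm
    T=p["tool_from_camera"]; o=bot.get_obs(); t=c@T[:3,:3].T+T[:3,3]
    return R.from_quat(o["tool_rot"]).apply(t.reshape(-1,3)).reshape(t.shape)+o["eef_pos"]
E
python3 - <<'E'
from h import *
o=bot.get_obs(); print(o["clock"],o["eef_pos"],o["tool_rot"],o["ft_force"])
for n in("top","scene"):
    p=vision.camera(n); cv2.imwrite(f"pics/{n}.png",p["image"]); W=world(p)
    for q in("brush_box","batten","paint_a","slice_a","water_mug","brush","back_rim","front_foot","batten_face"):
        for f,g in (("spot",vision.spot_in),("place",vision.place_of)):
            if f=="spot" and q in("back_rim","front_foot","batten_face"):continue
            for d in g(p,q)[:4]:
                u,v=np.round(d["position"]).astype(int)
                print(n,f,q,round(d["score"],2),u,v,W[min(max(v,0),399),min(max(u,0),639)].round(3))
E
```

```text
0.0 [0.12102622 0.48448391 0.23041545] [ 1.22069176e-01  9.92521040e-01 -1.04152400e-03 -1.26647143e-04] [ 0.45851824 -0.11937268 -0.36034551]
top spot brush_box 0.86 376 209 [ 0.553 -0.061  0.085]
top spot brush_box 0.8 240 292 [0.361 0.26  0.087]
top spot brush_box 0.79 394 144 [ 0.714 -0.11   0.082]
top spot brush_box 0.59 367 289 [ 0.365 -0.036  0.088]
top place brush_box 0.84 351 210 [ 0.551 -0.002  0.084]
top place brush_box 0.76 419 140 [ 0.723 -0.171  0.086]
top place brush_box 0.76 264 283 [0.381 0.204 0.089]
top place brush_box 0.72 381 268 [ 0.413 -0.07   0.085]
top spot batten 0.69 300 197 [0.59  0.123 0.041]
top place batten 0.62 302 197 [0.59  0.118 0.041]
top spot paint_a 0.95 320 130 [0.747 0.072 0.097]
top spot paint_a 0.82 316 259 [0.435 0.082 0.133]
top spot paint_a 0.43 224 183 [0.629 0.317 0.029]
top spot paint_a 0.18 374 208 [ 0.555 -0.057  0.087]
top place paint_a 0.82 314 262 [0.428 0.086 0.133]
top place paint_a 0.74 320 134 [0.741 0.072 0.083]
top spot slice_a 0.66 271 219 [0.538 0.198 0.017]
top spot slice_a 0.64 223 180 [0.638 0.321 0.022]
top place slice_
[... 1780 characters left out ...]
 0.64 396 236 [0.664 0.217 0.006]
scene place water_mug 0.83 395 252 [0.737 0.175 0.075]
scene spot brush 0.63 162 269 [ 0.613 -0.236  0.021]
scene spot brush 0.4 348 282 [0.774 0.075 0.087]
scene place brush 0.55 165 261 [ 0.597 -0.229  0.021]
scene place back_rim 0.92 251 122 [ 0.328 -0.005  0.087]
scene place back_rim 0.87 210 214 [ 0.566 -0.126  0.088]
scene place back_rim 0.87 266 278 [ 0.677 -0.053  0.001]
scene place back_rim 0.63 386 99 [0.344 0.317 0.089]
scene place front_foot 0.86 232 181 [ 0.415 -0.076  0.004]
scene place front_foot 0.79 342 143 [0.369 0.201 0.002]
scene place batten_face 0.73 264 197 [ 0.555 -0.021  0.088]
scene place batten_face 0.55 339 218 [0.614 0.112 0.043]
```

View pics/top.png

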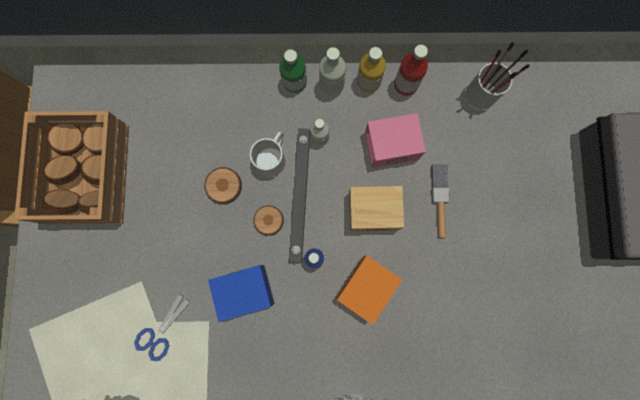

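View pics/scene.png

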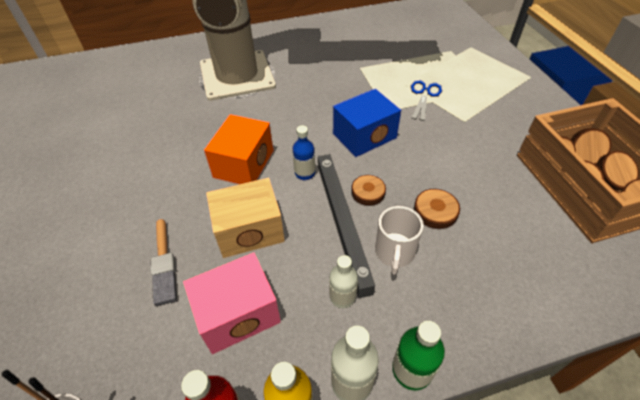

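The candidates in the top view are plywood (376,209), pink (394,144), orange (367,289) and blue (240,292). The plywood one is the brush box; the batten is the black strip at (300,197). Next I'll measure the poses and check a crop.

```bash
python3 - <<'E'
from h import *
p=vision.camera("top"); W=world(p); im=p["image"]; hsv=cv2.cvtColor(im,cv2.COLOR_BGR2HSV)
def rect(m,name):
    P=W[m][:,:2].astype(np.float32); r=cv2.minAreaRect(P); print(name,len(P),np.round(cv2.boxPoints(r),3).tolist(),np.round(r[1],3),"z",np.median(W[m][:,2]).round(3))
u,v=np.meshgrid(np.arange(640),np.arange(400))
near=(u>340)&(u<412)&(v>178)&(v<238)
rect(near&(W[...,2]>.075)&(W[...,2]<.1),"box")
nb=(u>285)&(u<312)&(v>120)&(v<268)
rect(nb&(W[...,2]>.03)&(W[...,2]<.05)&(im.max(-1)<110),"batten")
for n,c in(("pink",(360,432,105,172)),("orange",(330,408,250,328))):
    rect((u>c[0])&(u<c[1])&(v>c[2])&(v<c[3])&(W[...,2]>.075)&(W[...,2]<.1),n)
cv2.imwrite("pics/crop.png",cv2.resize(im[110:330,270:460],None,fx=3,fy=2.7,interpolation=cv2.INTER_CUBIC))
E
```

```text
box 2187 [[0.5070000290870667, -0.0010000000474974513], [0.5090000033378601, -0.12600000202655792], [0.6100000143051147, -0.125], [0.6079999804496765, 0.0]] [0.101 0.125] z 0.086
batten 1500 [[0.42899999022483826, 0.12099999934434891], [0.7670000195503235, 0.09300000220537186], [0.7699999809265137, 0.1289999932050705], [0.4320000112056732, 0.15700000524520874]] [0.036 0.339] z 0.039
pink 2070 [[0.6710000038146973, -0.06199999898672104], [0.6930000185966492, -0.1860000044107437], [0.7929999828338623, -0.16899999976158142], [0.7710000276565552, -0.04399999976158142]] [0.102 0.126] z 0.087
orange 2352 [[0.2840000092983246, -0.04699999839067459], [0.3869999945163727, -0.11800000071525574], [0.4440000057220459, -0.035999998450279236], [0.34200000762939453, 0.035999998450279236]] [0.1   0.125] z 0.086
```

View pics/crop.png

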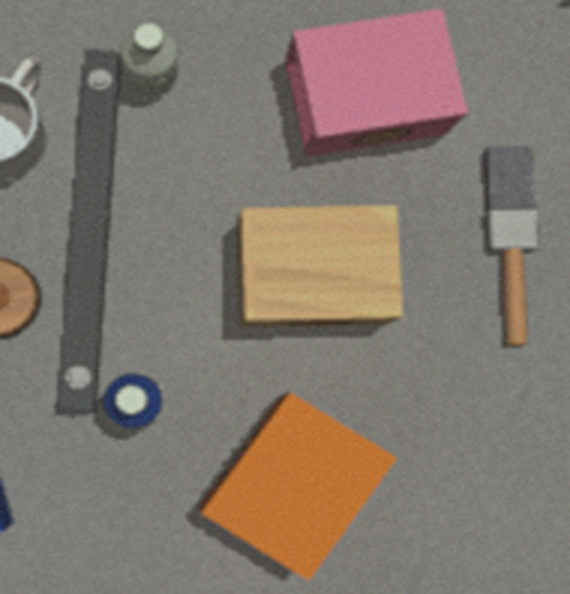

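The crop confirms the plywood box at (320,262), with its mouth to the right (-y). The batten runs from (100,60) to (78,400). The box mouth's middle is at about (0.5595, -0.1255), with a yaw of about 0.02. I'll approach over the -y side and tilt the tool.

```bash
python3 -m creep '[[[0,0,0],[0,0,-0.13]],[[0,0,0],[0,0,-0.13]],[[-30.5,-52.3,0],[0,0,0]],[[-30.5,-52.3,0],[0,0,0]],[[-30.5,-52.3,0],[0,0,0]],[[-30.5,-52.3,0],[0,0,0]],[[-30.5,-52.3,0],[0,0,0]],[[-30.5,-52.3,0],[0,0,0]],[[-30.5,-52.3,0],[0,0,0]],[[-30.5,-52.3,0],[0,0,0]],[[-30.5,-52.3,0],[0,0,0]],[[-30.5,-52.3,0],[0,0,0]]]' 70
python3 -m creep '[[[-30.5,-52.3,0],[0,0,0]],[[-30.5,-52.3,0],[0,0,0]],[[-30.5,-52.3,0],[0,0,0]],[[-30.5,-52.3,0],[0,0,0]],[[0,0,0],[-0.157,0,0]],[[0,0,0],[-0.157,0,0]],[[0,0,0],[-0.157,0,0]],[[0,0,0],[-0.157,0,0]],[[0,0,0],[-0.157,0,0]],[[0,0,0],[0,0,0]]]'
cat >st.py <<'E'
from h import *
o=bot.get_obs(); M=R.from_quat(o["tool_rot"]).as_matrix()
print("t",round(o["clock"],2),"p",o["eef_pos"].round(4),"q",o["joint_pos"].round(2),"F",o["ft_force"].round(1),"w",round(o["grip_width"],4),"g",o["grasp_force"])
print(M.round(3).tolist())
E
python3 st.py
```

```text
clock: 3.15
eef_pos: [0.435, -0.0352, 0.2316]
tool_rot: [-0.007, 1.0, 0.0, 0.001]
ft_force: [0.4, 0.4, -0.1]
grip_width: 0.0701
grasp_force: 0.0
clock: 4.4
eef_pos: [0.5581, -0.2426, 0.2243]
tool_rot: [-0.004, 0.923, 0.385, -0.007]
ft_force: [0.3, -0.1, -0.8]
grip_width: 0.0703
grasp_force: 0.0
t 4.4 p [ 0.5581 -0.2426  0.2243] q [-0.68  0.91  0.84  2.08  0.57 -0.87] F [ 0.3 -0.1 -0.8] w 0.0703 g 0.0
[[-1.0, -0.002, -0.015], [-0.012, 0.704, 0.711], [0.009, 0.711, -0.703]]
```

```bash
python3 -m creep '[[[0,4.5,40],[0,0,0]],[[0,0,40],[0,0,0]],[[0,0,40],[0,0,0]],[[0,0,40],[0,0,0]],[[0,0,0],[0,0,0]]]' >/dev/null; python3 st.py
python3 - <<'E'
from h import *
p=vision.camera("scene"); cv2.imwrite("pics/s2.png",cv2.resize(p["image"][130:330,130:370],None,fx=3,fy=3))
E
```

```text
t 5.03 p [ 0.5564 -0.1208  0.1218] q [-0.54  0.78  0.32  1.6   0.64 -0.72] F [0.4 0.  0.8] w 0.07 g 0.0
[[-1.0, -0.014, -0.014], [-0.02, 0.708, 0.706], [0.001, 0.706, -0.708]]
```

View pics/s2.png

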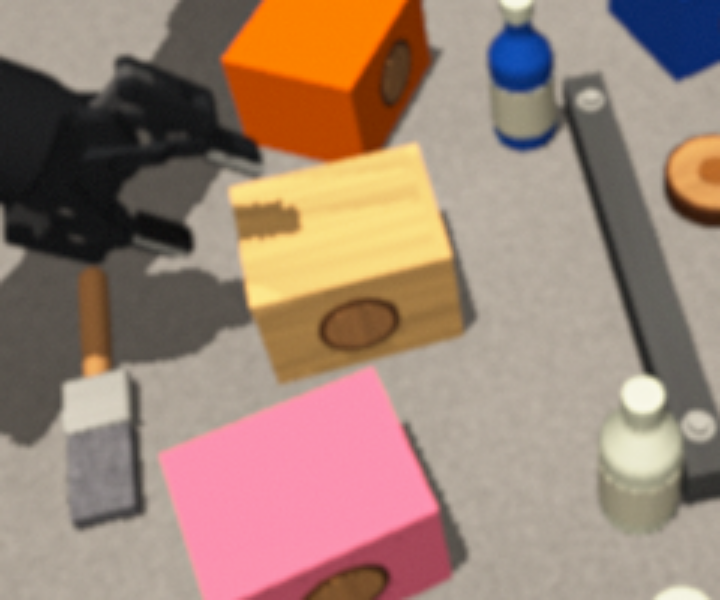

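The upper finger (240,155) is above the box top and the lower finger (165,240) is just short of the mouth. I'll go in.

```bash
python3 -m creep '[[[-3,-7,0],[0,0,0]],[[0,0,22],[0,0,0]],[[0,0,22],[0,0,0]],[[0,0,22],[0,0,0]],[[0,0,0],[0,0,0]]]' >/dev/null; python3 st.py
python3 - <<'E'
from h import *
p=vision.camera("scene"); cv2.imwrite("pics/s3.png",cv2.resize(p["image"][130:330,130:370],None,fx=3,fy=3))
E
```

```text
t 5.7 p [ 0.56   -0.0829  0.0696] q [-0.49  0.79  0.2   1.43  0.67 -0.66] F [ 0.2 -0.2 -0.1] w 0.0701 g 0.0
[[-1.0, -0.011, -0.011], [-0.015, 0.708, 0.706], [-0.0, 0.706, -0.708]]
```

View pics/s3.png

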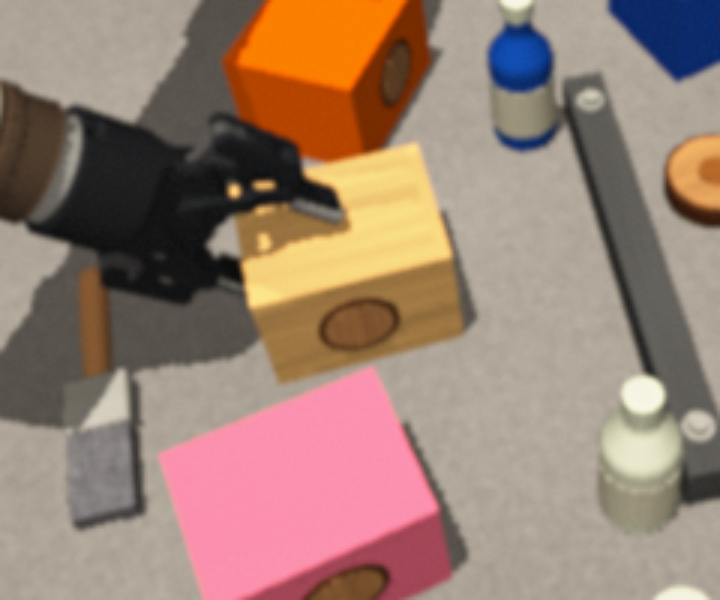

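The lower finger is inside the mouth under the back wall (230,275), and the upper one is above the box. I'll lift along the tipping arc.

```bash
python3 -m creep '[[[0,6,0],[0,0,0]],[[0,6,0],[0,0,0]],[[0,6.5,-0.8],[0,0,0]],[[0,6.5,-0.8],[0,0,0]],[[0,6.5,-0.8],[0,0,0]],[[0,6.5,-0.8],[0,0,0]],[[0,6.5,0.3],[0,0,0]],[[0,6.5,0.3],[0,0,0]],[[0,6.5,0.3],[0,0,0]],[[0,6.5,0.3],[0,0,0]]]' >/dev/null; python3 st.py
python3 -m creep '[[[0,6.4,1.4],[0,0,0]],[[0,6.4,1.4],[0,0,0]],[[0,6.4,1.4],[0,0,0]],[[0,6.4,1.4],[0,0,0]],[[0,6,2.2],[0,0,0]],[[0,6,2.2],[0,0,0]],[[0,0,0],[0,0,0]]]' >/dev/null; python3 st.py
python3 - <<'E'
from h import *
p=vision.camera("scene"); cv2.imwrite("pics/s4.png",cv2.resize(p["image"][100:300,150:390],None,fx=3,fy=3))
E
```

```text
t 7.0 p [ 0.559  -0.0381  0.1165] q [-0.42  0.7   0.16  1.43  0.69 -0.58] F [-0.7 -0.4 -0.8] w 0.0699 g 0.40589020354673266
[[-1.0, -0.01, -0.011], [-0.015, 0.707, 0.707], [0.001, 0.707, -0.707]]
t 7.88 p [ 0.5587 -0.0045  0.1362] q [-0.37  0.64  0.12  1.41  0.71 -0.52] F [-0.9  0.1 -0.3] w 0.0698 g 0.12549101054901257
[[-1.0, -0.012, -0.011], [-0.016, 0.707, 0.707], [-0.001, 0.707, -0.707]]
```

View pics/s4.png

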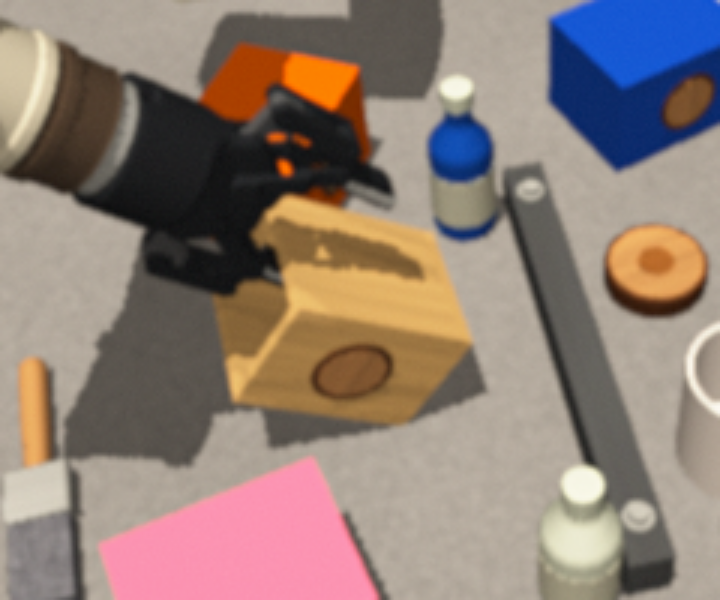

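The box is tipped to about 35°, with its wall between the fingers. I'll close on the wall in stages.

```bash
python3 -m creep '[[[0,0,0],[0,0,0]],[[0,0,0],[0,0,0]],[[0,0,0],[0,0,0]]]' 45 >/dev/null; python3 -m creep '[[[0,0,0],[0,0,0]],[[0,0,0],[0,0,0]],[[0,0,0],[0,0,0]]]' 22 >/dev/null; python3 -m creep '[[[0,0,0],[0,0,0]],[[0,0,0],[0,0,0]],[[0,0,0],[0,0,0]],[[0,0,0],[0,0,0]]]' 4 >/dev/null; python3 st.py
python3 - <<'E'
from h import *
p=vision.camera("scene"); cv2.imwrite("pics/s5.png",cv2.resize(p["image"][100:300,150:390],None,fx=3,fy=3))
E
```

```text
t 9.18 p [ 0.5585 -0.0052  0.1354] q [-0.37  0.65  0.12  1.41  0.71 -0.52] F [ 0.3  0.1 -3.4] w 0.0068 g 59.5366770029068
[[-1.0, -0.01, -0.011], [-0.015, 0.708, 0.706], [0.0, 0.707, -0.708]]
```

View pics/s5.png

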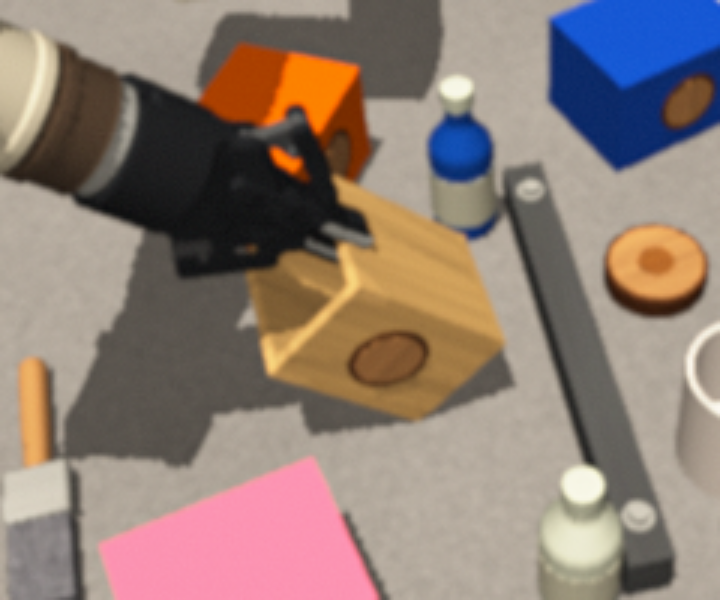

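The back wall is held. I'll lift it clear, turn it upright about the TCP, and align its yaw to the batten.

```bash
python3 -m creep '[[[0,4,-4],[0,0,0]],[[0,0,0],[0.098,0,0]],[[0,0,0],[0.098,0,0]],[[0,0,0],[0.098,0,0]],[[0,0,0],[0.098,0,0]],[[0,0,0],[0.098,0,0]],[[0,0,0],[0.098,0,0]],[[0,0,0],[0.098,0,0]],[[0,0,0],[0.1,0,0]],[[0,0,0],[0,0,0.1]],[[0,0,0],[0,0,0]]]' >/dev/null; python3 st.py
python3 - <<'E'
from h import *
p=vision.camera("top"); W=world(p); im=p["image"]
u,v=np.meshgrid(np.arange(640),np.arange(400))
# batten long edges by line fit on dark pixels with z~.04
m=(u>285)&(u<312)&(v>120)&(v<268)&(W[...,2]>.03)&(W[...,2]<.05)&(im.max(-1)<110)
P=W[m]; s=[]
for a in np.arange(.45,.75,.01):
    q=P[(abs(P[:,0]-a)<.005)]
    if len(q)>8: s.append((a,np.percentile(q[:,1],4),np.percentile(q[:,1],96)))
s=np.array(s); print(np.polyfit(s[:,0]-.56,s[:,1],1).round(4),np.polyfit(s[:,0]-.56,s[:,2],1).round(4))
cv2.imwrite("pics/t6.png",cv2.resize(im[120:320,230:430],None,fx=3,fy=3))
p=vision.camera("scene"); cv2.imwrite("pics/s6.png",cv2.resize(p["image"][100:300,150:390],None,fx=3,fy=3))
E
```

```text
t 10.6 p [ 0.5578 -0.0039  0.1413] q [-0.01  0.41  0.    1.17  0.    0.08] F [ 0.1 -0.6 -4.1] w 0.0067 g 59.14154827594757
[[-0.997, 0.083, -0.002], [0.083, 0.997, 0.001], [0.002, 0.001, -1.0]]
[-0.0659  0.1136] [-0.0617  0.1414]
```

View pics/s6.png

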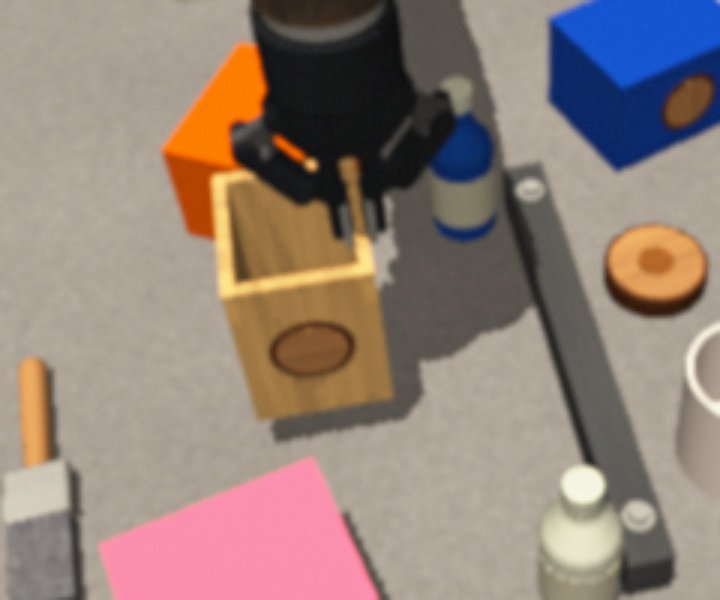

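The box is upright in the grip and clear of everything. I'll carry it towards the batten and set it down.

```bash
python3 -m creep '[[[2,24.5,0],[0,0,0]],[[2,24.5,0],[0,0,0]],[[2,24.5,0],[0,0,0]],[[2,24.5,0],[0,0,0]],[[0,0,10],[0,0,0]],[[0,0,10],[0,0,0]],[[0,0,7],[0,0,0]],[[0,0,3],[0,0,0]],[[0,0,1],[0,0,0]],[[0,0,0],[0,0,0]]]' >/dev/null; python3 st.py
python3 - <<'E'
from h import *
p=vision.camera("scene"); W=world(p)
u,v=np.meshgrid(np.arange(640),np.arange(400))
# box side face lowest points facing pink
im=p["image"]; h=cv2.cvtColor(im,cv2.COLOR_BGR2HSV)
m=(h[...,0]>10)&(h[...,0]<28)&(h[...,1]>70)&(W[...,1]>-.03)&(W[...,1]<.13)&(W[...,0]>.57)&(W[...,0]<.65)
P=W[m]; print(len(P),np.percentile(P[:,2],[0,2,50,98]).round(4),np.percentile(P[:,1],[1,99]).round(4))
E
```

```text
t 11.95 p [0.5592 0.0931 0.1106] q [ 0.17  0.45 -0.02  1.1  -0.    0.25] F [-0.1  0.2 -3.9] w 0.0068 g 59.11756217479706
[[-0.996, 0.085, 0.0], [0.085, 0.996, -0.001], [-0.001, -0.001, -1.0]]
4237 [-0.0035  0.0076  0.1296  0.4384] [0.0063 0.1261]
```

Still hanging, so I'll go down in 1 mm steps and watch the force.

```bash
for i in 1 2; do python3 -m creep '[[[0,0,1],[0,0,0]],[[0,0,0.5],[0,0,0]],[[0,0,0],[0,0,0]]]' | grep -E 'pos|force'; done
```

```text
eef_pos: [0.559, 0.0933, 0.1089]
ft_force: [-0.6, 0.5, -3.5]
grasp_force: 59.1
eef_pos: [0.5589, 0.0933, 0.1073]
ft_force: [-0.5, 0.3, -2.7]
grasp_force: 59.1
```

```bash
for i in 1 2; do python3 -m creep '[[[0,0,0.7],[0,0,0]],[[0,0,0],[0,0,0]]]' | grep -E 'pos|force'; done
```

```text
eef_pos: [0.5592, 0.0933, 0.107]
ft_force: [0.1, -0.1, -1.7]
grasp_force: 59.5
eef_pos: [0.5594, 0.0933, 0.107]
ft_force: [-1.5, -0.7, 4.4]
grasp_force: 60.4
```

The box is standing on the table. I'll release, rise, back off to -y and turn the tool for pushing.

```bash
python3 -m creep '[[[0,0,-0.7],[0,0,0]],[[0,0,0],[0,0,0]],[[0,0,0],[0,0,0]],[[0,0,0],[0,0,0]]]' 30 | grep -E 'pos|force|width'
python3 -m creep '[[[0,0,-5],[0,0,0]],[[0,0,-15],[0,0,0]],[[0,0,-30],[0,0,0]],[[0,0,-35],[0,0,0]],[[0,-40,0],[0,0,0]],[[0,-50,0],[0,0,0]],[[0,-50,0],[0,0,0]],[[0,-50,0],[0,0,0]],[[0,0,0],[0,0,0.17]],[[0,0,0],[0,0,0.17]],[[0,0,0],[0,0,0.17]]]' 62 >/dev/null
python3 -m creep '[[[0,0,0],[0,0,0.175]],[[0,0,0],[0,0,0.175]],[[0,0,0],[0,0,0.175]],[[0,0,0],[0,0,0.175]],[[0,0,0],[0,0,0.175]],[[0,0,0],[0,0,0.175]],[[0,0,0],[0,0.157,0]],[[0,0,0],[0,0.157,0]],[[0,0,0],[0,0.157,0]],[[0,0,0],[0,0.157,0]],[[0,0,0],[0,0.157,0]],[[0,0,0],[0,0,0]]]' >/dev/null; python3 st.py
python3 - <<'E'
from h import *
p=vision.camera("top"); W=world(p); im=p["image"]; hsv=cv2.cvtColor(im,cv2.COLOR_BGR2HSV)
m=(W[...,2]>.115)&(W[...,2]<.135)&(W[...,0]>.48)&(W[...,0]<.64)&(W[...,1]>-.01)&(W[...,1]<.12)&(hsv[...,1]>60)
r=cv2.minAreaRect(W[m][:,:2].astype(np.float32)); print(m.sum(),cv2.boxPoints(r).round(4).tolist(),np.round(r[1],3))
u,v=np.meshgrid(np.arange(640),np.arange(400))
m=(u>285)&(u<315)&(v>120)&(v<268)&(W[...,2]>.03)&(W[...,2]<.05)&(im.max(-1)<110)
P=W[m]; s=[]
for a in np.arange(.44,.76,.008):
    q=P[abs(P[:,0]-a)<.005]
    if len(q)>8: s.append((a,*np.percentile(q[:,1],[3,97])))
s=np.array(s); w=(s[:,2]-s[:,1]); k=abs(w-np.median(w))<.005
print(np.polyfit(s[k,0]-.56,s[k,1],1).round(4),np.polyfit(s[k,0]-.56,s[k,2],1).round(4),k.sum())
for n in ((303,139),(295,250)): print(W[n[1],n[0]].round(3))
cv2.imwrite("pics/t7.png",cv2.resize(im[120:300,240:420],None,fx=3.3,fy=3.3))
E
```

```text
eef_pos: [0.559, 0.0933, 0.1065]
ft_force: [-0.3, -0.6, 0.4]
grip_width: 0.03
grasp_force: 0.0
t 16.62 p [ 0.5423 -0.098   0.1896] q [-0.53  0.63  0.23  1.59  0.69  0.96] F [-0.1  0.7 -0.6] w 0.0617 g 0.0
[[0.058, 0.997, 0.051], [0.705, -0.078, 0.705], [0.707, -0.005, -0.707]]
542 [[0.5012999773025513, 0.0142000000923872], [0.6010000109672546, 0.006000000052154064], [0.6080999970436096, 0.09350000321865082], [0.5084999799728394, 0.10170000046491623]] [0.088 0.1  ]
[-0.0635  0.1137] [-0.0645  0.1415] 36
[0.738 0.115 0.048]
[0.458 0.135 0.042]
```

View pics/t7.png

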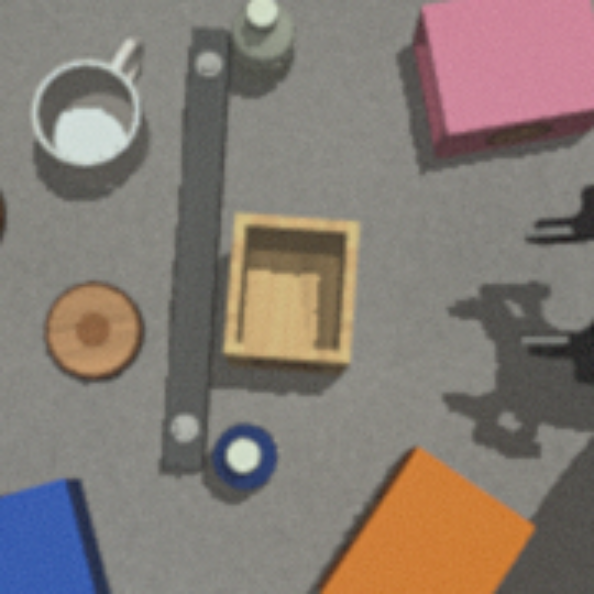

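The top crop shows the box upright at (292,290), beside the batten and nearly square to it, with a gap of about 16 mm. I'll lower the spread fingertips in front of the front wall.

```bash
python3 -m creep '[[[-13,1,37],[0,0,0]],[[-13,1,37],[0,0,0]],[[-13,1,37],[0,0,0]],[[-13,1,37],[0,0,0]],[[-6.5,0.5,18],[0,0,0]],[[-6.5,0,18],[0,0,0]],[[0,0,0],[0,0,0]]]' >/dev/null; python3 st.py
```

```text
t 17.55 p [ 0.5538 -0.011   0.0166] q [-0.4   0.75 -0.05  1.08  0.73  1.13] F [-0.4  0.2  0.2] w 0.0622 g 0.0
[[0.049, 0.997, 0.051], [0.707, -0.071, 0.703], [0.705, 0.001, -0.709]]
```

```bash
python3 -m creep '[[[2,0,3],[0,0,0]],[[2,0,3],[0,0,0]],[[2,0,2],[0,0,0]],[[2,0,2],[0,0,0]],[[2,0,2],[0,0,0]],[[2,0,2],[0,0,0]]]' |grep -E 'pos|force'
python3 -m creep '[[[1.4,0,1.4],[0,0,0]],[[1.4,0,1.4],[0,0,0]],[[1.4,0,1.4],[0,0,0]]]' |grep -E 'pos|force'
python3 -m creep '[[[1.4,0,1.4],[0,0,0]],[[1.4,0,1.4],[0,0,0]],[[1.4,0,1.4],[0,0,0]]]' |grep -E 'pos|force'
cat > m.py <<'E'
from h import *
p=vision.camera("top"); W=world(p); hsv=cv2.cvtColor(p["image"],cv2.COLOR_BGR2HSV)
m=(W[...,2]>.115)&(W[...,2]<.135)&(W[...,0]>.48)&(W[...,0]<.64)&(W[...,1]>-.01)&(W[...,1]<.13)&(hsv[...,1]>60)
r=cv2.minAreaRect(W[m][:,:2].astype(np.float32)); b=cv2.boxPoints(r); b=b[np.argsort(b[:,1])][2:]; b=b[np.argsort(b[:,0])]
print(m.sum(),"back edge",b.round(4).tolist(),"slope",((b[1,1]-b[0,1])/(b[1,0]-b[0,0])).round(3),"y@.56",np.interp(.56,b[:,0],b[:,1]).round(4),np.round(r[1],3))
E
python3 m.py
```

```text
eef_pos: [0.555, 0.0058, 0.0142]
ft_force: [-0.2, 0.6, -0.2]
grasp_force: 0.0
eef_pos: [0.5555, 0.0114, 0.0142]
ft_force: [-0.5, -2.8, -0.4]
grasp_force: 1.2
eef_pos: [0.5558, 0.0177, 0.0142]
ft_force: [-1.5, -2.6, -0.1]
grasp_force: 1.2
551 back edge [[0.5083000063896179, 0.11230000108480453], [0.6086999773979187, 0.10459999740123749]] slope -0.076 y@.56 0.1083 [0.088 0.101]
```

It's sliding at about 2.7 N, with roughly 5 mm to go. I'll slow down.

```bash
for i in 1 2 3 4; do python3 -m creep '[[[0.5,0,0.5],[0,0,0]],[[0.5,0,0.5],[0,0,0]],[[0,0,0],[0,0,0]]]' |grep -E 'pos|ft_f'; done; python3 m.py
```

```text
eef_pos: [0.5559, 0.0191, 0.0142]
ft_force: [0.2, -0.5, -1.0]
eef_pos: [0.556, 0.0205, 0.0142]
ft_force: [0.1, -1.2, -0.1]
eef_pos: [0.5562, 0.0217, 0.0142]
ft_force: [-0.8, -3.2, -0.2]
eef_pos: [0.5566, 0.0219, 0.0142]
ft_force: [-1.0, -8.5, 0.3]
553 back edge [[0.5085999965667725, 0.11590000241994858], [0.6086000204086304, 0.10909999907016754]] slope -0.068 y@.56 0.1124 [0.088 0.1  ]
```

Contact: the force rose to 8.5 N and motion stopped. I'll give it one slight press to seat it, then retreat.

```bash
python3 -m creep '[[[0.3,0,0.3],[0,0,0]],[[0,0,0],[0,0,0]],[[0,0,0],[0,0,0]]]' |grep -E 'pos|ft_f'
python3 -m creep '[[[-2,0,-2],[0,0,0]],[[-6,0,-6],[0,0,0]],[[-14,0,-14],[0,0,0]],[[0,0,-30],[0,0,0]],[[0,0,-40],[0,0,0]],[[0,0,0],[0,0,0]],[[0,0,0],[0,0,0]]]' |grep -E 'clock|pos|ft_f'; python3 m.py
python3 - <<'E'
from h import *
p=vision.camera("scene"); cv2.imwrite("pics/s8.png",cv2.resize(p["image"][100:300,200:440],None,fx=3,fy=3))
E
```

```text
eef_pos: [0.5567, 0.0219, 0.0142]
ft_force: [-0.1, -10.0, 1.3]
clock: 21.9
eef_pos: [0.55, -0.0563, 0.0633]
ft_force: [0.3, 0.0, 0.9]
551 back edge [[0.5085999965667725, 0.11640000343322754], [0.609000027179718, 0.10920000076293945]] slope -0.071 y@.56 0.1127 [0.088 0.101]
```

View pics/s8.png

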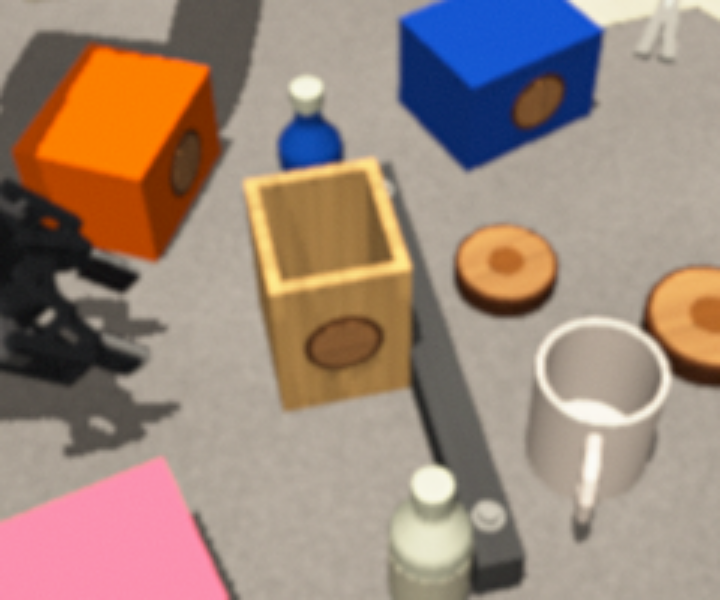

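The box stands upright and flush against the batten at (410,300). The gripper is clear on the left and nothing else has moved, so I'm handing in.

```bash
python3 -c "
from workcell import workorder; print(workorder.job_done())"
```

```text
the job is handed in; nothing more can be done
None
```

I handed the job in at about 22 s: the brush box stands on its bottom, flush and square to the batten as far as the cameras can tell, pressed on with no more than about 10 N, the gripper is clear and nothing else was moved (no verdict came back).

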